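Stow the loose spacer ring in the spring-lid case

TASK

The loose steel spacer ring belongs in the compartment of the twin spring-lid case that already holds a ring like it (look through the lid windows). Take whatever lies on that compartment's lid off it first, press its thumb latch and let the lid spring fully open untouched, then set the ring flat on the compartment floor and leave the lid open. If the slotted bar has to be moved, lay it flat on free bench; drop nothing, keep the other lid shut, and do not disturb the stored parts or the other things on the bench.

Things in the scene. Friction and masses are not known exactly. Their poses are not given: they have to be found in the camera images.
- case: grey twin case fixed to the bench, 56 mm high. Origin on the bench; x points from latches to lid hinges (away from the robot), y left, z up. It spans x -129 to +83, y -138 to +138 mm. Two wells, left y +3 to +132, right y -132 to -3, both x -64 to +77 mm, floor 6 mm over the bench, walls up to 56 mm. A 35 mm high deck before them (x -128 to -70) carries the two latches
- well_left (a point): point on the floor of the left compartment in its half near the latch: case (-25, +66, 6) mm. Axes as the case's. A good place for a ring to be added
- well_right (a point): the same in the right compartment: case (-25, -66, 6) mm
- lid_left (a joint): left lid (case y +3 to +129 mm). Angle in rad: 0 shut, 1.75 fully open (leaning past upright, away from its latch). Plate 150 x 126 x 6 mm, hinged along case y at case x = +78 mm, height 59 mm; shut, its flat top is 62 mm over the bench. Latch half solid aluminium, hinge half a clear window. Once unlatched a damped spring opens it in about 1 s; loads on it would be thrown or stop it
- lid_right (a joint): right lid (case y -129 to -3 mm). Angle in rad: 0 shut, 1.75 fully open (leaning past upright, away from its latch). Plate 150 x 126 x 6 mm, hinged along case y at case x = +78 mm, height 59 mm; shut, its flat top is 62 mm over the bench. Latch half solid aluminium, hinge half a clear window. Once unlatched a damped spring opens it in about 1 s; loads on it would be thrown or stop it
- lid_left_edge (a point): middle of the left lid's free edge, on its top face (shut: case x = -72 mm, 62 mm high); axes turn with the lid. As the lid opens this edge sweeps an arc of 150 mm radius about the hinge, up and away from the latch; keep that space clear
- lid_right_edge (a point): middle of the right lid's free edge, on its top face (shut: case x = -72 mm, 62 mm high); axes turn with the lid. As the lid opens this edge sweeps an arc of 150 mm radius about the hinge, up and away from the latch; keep that space clear
- pad_left (a point): centre of the top of the left latch's black thumb pad, 36 mm (case x) by 30 mm (case y), 52 mm over the bench, 34 mm from the lid's free edge. Pressed straight down it tips a steel hook (top 68 mm high, its stem 24 mm behind this point) off the lid: lets go after about 5 mm at about 5 N, stops at 8 mm, springs back. Axes as the case's
- pad_right (a point): centre of the top of the right latch's black thumb pad, 36 mm (case x) by 30 mm (case y), 52 mm over the bench, 34 mm from the lid's free edge. Pressed straight down it tips a steel hook (top 68 mm high, its stem 24 mm behind this point) off the lid: lets go after about 5 mm at about 5 N, stops at 8 mm, springs back. Axes as the case's
- latch_left (a joint): latch angle in rad: 0 at rest, 0.30 pressed fully (lets go at about 0.18)
- latch_right (a joint): latch angle in rad: 0 at rest, 0.30 pressed fully (lets go at about 0.18)
- ring_mid (a point): centre (half-way up) of the loose steel spacer ring to be stowed: outer diameter 46, bore 22, height 40 mm, 0.2 to 0.4 kg, z axis up through the bore. At the start it lies flat on the latch half of one of the two lids
- ring: the same loose ring; origin at the centre of its underside, z axis up
- bar_mid (a point): centre (half-way up) of the loose steel slotted bar, 92 mm (its x) by 30 mm (its y) by 28 mm high, 0.2 to 0.4 kg. At the start it lies flat on the latch half of the other lid
- bar: the same loose bar; origin at the centre of its underside, x along it, z up
- stored_ring_mid (a point): centre of the ring (same size) that already stands on a compartment floor, in the hinge half, under the lid's window: it tells which compartment is the right one
- stored_ring: the same stored ring; origin at the centre of its underside
- stored_bar_mid (a point): centre of the bar (same size as the loose one) that lies in the hinge half of the other compartment
- plate_mid (a point): centre of a drilled steel plate lying on the bench, 105 mm (x) by 85 mm (y) by 12 mm, large hole in the middle: leave alone
- plate: the same plate; origin at the centre of its underside
- cam_mid (a point): centre of an egg-shaped aluminium cam block on the bench, 95 mm (x) by 56 mm (y) by 30 mm: leave alone
- cam: the same cam block; origin under it
- can_mid (a point): centre of an upright metal can on the bench, 56 mm diameter, 150 mm high: leave alone
- can: the same can; origin at the centre of its underside
Not all that is in view belongs to the job. What is shaped like the ring but orange is not meant.

How it is judged:
On the way:
1. the lid over the compartment with the stored ring has sprung fully open (beyond 1.6 rad), the other lid still shut (((y of stored_ring_mid in the frame of case above 0 m and value of joint lid_left above 1.6 rad and value of joint lid_right below 0.05 rad) or (y of stored_ring_mid in the frame of case below 0 m and value of joint lid_right above 1.6 rad and value of joint lid_left below 0.05 rad))), for 0.2 s.
At the end, for the whole second after the job is handed in: Lid over the stored ring open beyond 1.6 rad, other lid shut (below 0.05); loose ring at rest on that compartment's floor, flat within 0.1 rad; loose bar at rest, flat within 0.12 rad, on bench or shut lid; stored parts moved under 40 mm, stored ring still flat (((y of stored_ring_mid in the frame of case above 0 m and value of joint lid_left above 1.6 rad and value of joint lid_right below 0.05 rad) or (y of stored_ring_mid in the frame of case below 0 m and value of joint lid_right above 1.6 rad and value of joint lid_left below 0.05 rad)) and x of ring_mid in the frame of case between -0.064 and 0.077 m and z of ring_mid in the frame of case between 0.02 and 0.034 m and angle between each of ring, stored_ring's own z axis and vertical below 0.1 rad and ((y of stored_ring_mid in the frame of case above 0 m and y of ring_mid in the frame of case between 0.003 and 0.132 m) or (y of stored_ring_mid in the frame of case below 0 m and y of ring_mid in the frame of case between -0.132 and -0.003 m)) and angle between bar's own z axis and vertical below 0.12 rad and linear speed of each of bar, ring below 0.02 m/s and (height (world z) of bar_mid between 0.008 and 0.02 m or (height (world z) of bar_mid between 0.068 and 0.084 m and y of stored_ring_mid in the frame of case above 0 m and y of bar_mid in the frame of case below 0 m) or (height (world z) of bar_mid between 0.068 and 0.084 m and y of stored_ring_mid in the frame of case below 0 m and y of bar_mid in the frame of case above 0 m)) and distance of each of stored_ring_mid, stored_bar_mid from where it was at the start of the episode below 0.04 m); the robot touches nothing.
It fails at once if the robot touches a lid while it is springing open ((value of joint lid_left between 0.12 and 1.4 rad and (contact force between lid_left and the fingers above 1 N or contact force between lid_left and the arm above 1 N)) or (value of joint lid_right between 0.12 and 1.4 rad and (contact force between lid_right and the fingers above 1 N or contact force between lid_right and the arm above 1 N))).
It fails at once if a lid lifts while the loose ring or bar is on it or in its way ((value of joint lid_left between 0.06 and 1.4 rad and (contact force between lid_left and ring above 0.3 N or contact force between lid_left and bar above 0.3 N)) or (value of joint lid_right between 0.06 and 1.4 rad and (contact force between lid_right and ring above 0.3 N or contact force between lid_right and bar above 0.3 N))).
It fails at once if the lid of the compartment without the stored ring is opened ((y of stored_ring_mid in the frame of case above 0 m and value of joint lid_right above 0.15 rad) or (y of stored_ring_mid in the frame of case below 0 m and value of joint lid_left above 0.15 rad)).
It fails at once if the loose ring or bar is dropped (falls free by more than about 30 mm) ((linear speed of ring above 0.8 m/s and contact force between ring and the fingers below 0.05 N) or (linear speed of bar above 0.8 m/s and contact force between bar and the fingers below 0.05 N)).
It fails at once if the plate, cam block or can is pushed more than 20 mm or tipped (distance of any of plate_mid, cam_mid, can_mid from where it was at the start of the episode above 0.02 m or angle between any of plate, cam, can's own z axis and vertical above 0.25 rad).
It also fails if it takes over 72 s, if anything falls off the work surface, if the arm or the gripper's body presses on something with over 40 N, if the wrist force passes 120 N, or if a joint passes its speed limit or range.

ROBOT

A 7-joint arm with a two-finger parallel gripper is mounted at the origin on the work surface. World frame = base frame: x ahead of the robot, y to its left, z up, the work surface at z = 0. Lengths are in m, angles in rad, forces in N, time in s.
With the tool pointing down it reaches from about 0.4 to 0.875 m from the base axis. Payload 19.3 kg.
Tool frame: the origin (TCP) lies at the very end of the fingers, on their centre line; the grasp point (between the pads) lies 19 mm behind it; z points along the fingers, y is the direction in which the jaws open and shut (so a half turn about z gives the same grasp; the last joint's range is limited). The gripper opens to 85 mm and grips with 20 to 120 N. Pads are 22 mm wide; open, the fingers measure 114 mm over their backs; the gripper's body (76 mm by 85 mm) begins 54 mm behind the grasp point. The pads swing forward as they close: fully open they stand 13 mm farther back than shut.
Start: joints at [-1.205, 0.521, -0.036, 1.599, 0.021, 1.021, -0.113], TCP at [0.264, 0.567, 0.231] pointing down, gripper open.
Joint ranges: [-2.91, 2.91], [-0.3, 2.13], [-1.5, 1.42], [0.17, 2.43], [-1.26, 4.41], [0.16, 1.93], [-2.52, 2.52]. Speed limits (rad/s): [1.89, 1.89, 2.39, 2.39, 3.01, 3.01, 3.01].

INTERFACE

Orientations are given as [roll, pitch, yaw] about the fixed x, y, z axes, in that order (R = Rz(yaw) Ry(pitch) Rx(roll)).
In Python, from workcell import bot gives the robot as it stands.
- The arm moves only by the tool apply_moves, never from a script. Its argument "commands" is a list of rows, each an object with "travel": the shift along the tool's x, y, z in m, a list of three; "twist": the turn, a rotation vector about the tool's x, y, z in degrees, a list of three; "claw": the finger opening in m, from 0 to 0.0854. A call has 1 to 10 rows; each row is the pose to reach, as a shift and turn from the pose commanded when the call began, along the tool's axes at that moment; what a row does not reach only later rows make up. A row lasts 1/10 s, in which the tool goes at most 50 mm and 8.59 degrees, less where a joint would pass 70% of its speed; a pose out of reach is approached as far as the arm can. A call with a gripper value outside its range is refused whole. The fingers move at their own pace and stop on an object; "force" is the grip in N (left out, the last holds). Time passes only in rows, so rows that repeat a pose let the fingers close. It gives the time, the measured TCP pose, the force and the opening at its end, in the units of the state.
- bot.observe(): the state, without advancing time (a new reading comes with each control period).
- bot.grab_frame(name): name is "scene" or "top" or "wrist"; returns a dict with "frame" (400x640x3 uint8, blue, green, red), "fx", "fy", "cx", "cy" (pixels), "pose" (4x4, takes a point from camera to world coordinates); the wrist camera has in their place "tool_from_camera" (4x4, takes a point from camera to tool coordinates, whose origin is the TCP and whose axes are the flange's). Camera axes: x right, y up, looking along -z (the intrinsics and any distortion apply to the point x, -y, -z); pixel columns grow to the right and rows downward; lengths in m; the calibration is good to about 2 mm. The wrist camera is an equidistant fisheye: a pixel r from the principal point sees the ray r / f radians off the axis. A picture is of the moment at which its call begins: read the wrist's pose just before it. There is no depth.
- bot.job_done(): hands the job in, once; it reports no verdict.
The state is a dict: "clock": time; "qpos": joint angles; "qd": joint speeds; "joint_efforts": joint torques, N m; "position": TCP position; "tool_rot": TCP orientation; "force": force on the tool from outside, world axes, zero at the start; "moment": the same for the moment, N m; "grip_width": finger opening in m.
Only numpy, scipy, OpenCV 4.12 (cv2) and the standard library are available. Lean on these libraries where they do the work, as an engineer would, in place of code of your own. Each camera call takes 0.05 s, during which the arm holds its last target.

## Working session

There is one attempt and no reset: what is moved stays moved. The work goes in short steps, Python scripts to look and compute and a tool call to move; the robot and the scene stay as the last step left them, time stands still between calls to the robot, and variables do not carry over. Pictures are saved under pics/ and viewed, and the job is handed in when it is done.

Besides the shell and the picture viewer there is one more tool, called by a JSON object that holds its "method" and its "body", one argument or row to a line. apply_moves: Moves the arm, as the interface text tells. Its arguments: {"type":"object","properties":{"commands":{"type":"array"},"force":{"type":"number"}},"required":["commands"]}

```bash
mkdir -p pics; ls; cat > h.py <<'E'
import numpy as np, cv2
from workcell import bot
from scipy.spatial.transform import Rotation as R
def grab(name,fn):
    s=bot.observe(); g=bot.grab_frame(name); cv2.imwrite('pics/'+fn+'.png',g['frame'])
    import pickle; pickle.dump((s,g),open('pics/'+fn+'.pkl','wb'))
    return s,g
def load(fn):
    import pickle; return pickle.load(open('pics/'+fn+'.pkl','rb'))
E
python3 - <<'E'
from h import *
for n in ['scene','top','wrist']:
    s,g=grab(n,n+'0'); print(n,{k:v for k,v in g.items() if k!='frame'})
print(s)
E
```

```text
pics
scene {'fx': 372.2224412155602, 'fy': 372.2224412155602, 'cx': 314.5244923973079, 'cy': 196.267168767308, 'pose': array([[ 8.34096538e-01, -3.71377387e-01,  4.07874738e-01,
         8.67744757e-01],
       [ 5.51618487e-01,  5.61687216e-01, -6.16623479e-01,
        -4.24019907e-01],
       [-9.80096415e-05,  7.39314755e-01,  6.73359995e-01,
         5.88056586e-01],
       [ 0.00000000e+00,  0.00000000e+00,  0.00000000e+00,
         1.00000000e+00]])}
top {'fx': 377.0202702368884, 'fy': 377.0202702368884, 'cx': 318.4242012705467, 'cy': 194.64219903673907, 'pose': array([[-0.0288867 ,  0.9959747 , -0.08485258,  0.52161045],
       [-0.99957617, -0.0284756 ,  0.00605148,  0.03486537],
       [ 0.00361089,  0.08499142,  0.99637514,  0.89660592],
       [ 0.        ,  0.        ,  0.        ,  1.        ]])}
wrist {'fx': 309.70691628693146, 'fy': 309.70691628693146, 'cx': 319.081000406324, 'cy': 200.52337587604734, 'tool_from_camera': array([[-1.34120006e-04,  9.60870172e-01,  2.76999087e-01,
         7.09185517e-02],
       [ 9.99999991e-01,  1.36960214e-04,  9.09396649e-06,
      
[... 193 characters left out ...]
'clock': 0.1, 'qpos': array([-1.20520562,  0.52190488, -0.03630161,  1.59992542,  0.02120161,
        1.02112134, -0.11279076]), 'qd': array([ 9.67026507e-04, -1.07537553e-03,  1.35150920e-03, -2.24117726e-03,
        3.18064042e-06,  5.81932007e-04,  3.13936244e-04]), 'joint_efforts': array([ 3.76676835e-03, -9.28488708e+01,  1.98449336e+00, -3.70533121e+01,
        1.82105403e-02,  5.20581714e-03, -3.93420976e-05]), 'position': array([0.26375057, 0.5662997 , 0.2308236 ]), 'tool_rot': array([-3.14062208e+00,  8.25572738e-05,  2.70577823e+00]), 'force': array([ 0.04048023, -0.16441964, -0.02537345]), 'moment': array([-0.01020551,  0.01684997, -0.00658351]), 'grip_width': 0.08556479182105824}
```

View pics/scene0.png

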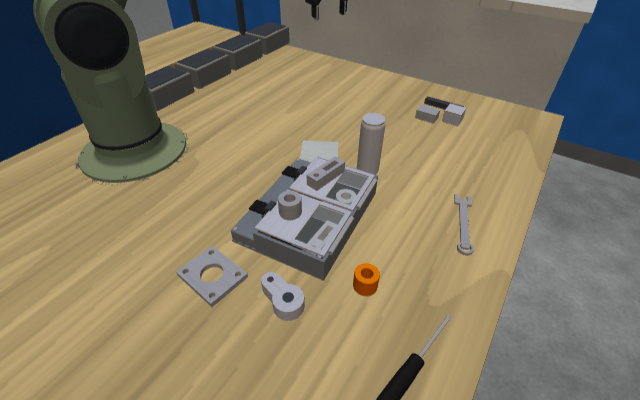

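View pics/top0.png

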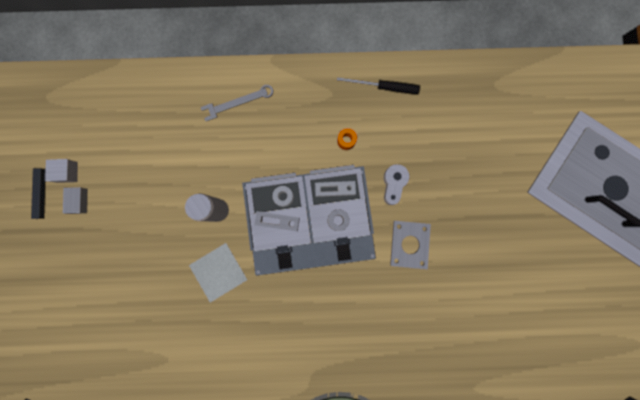

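View pics/wrist0.png

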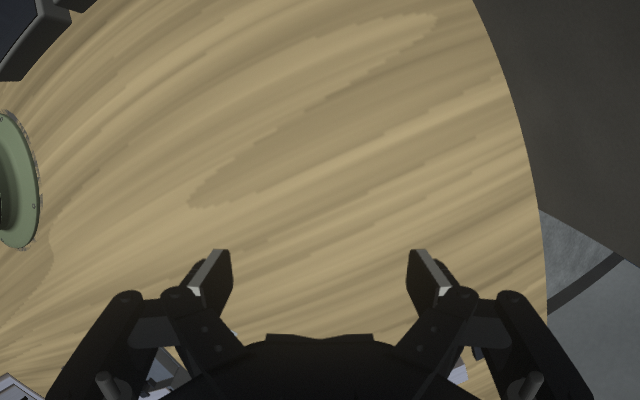

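```bash
python3 - <<'E'
from h import *
t=load('top0')[1]['frame'][155:285,180:445]; s=load('scene0')[1]['frame'][110:290,220:400]
cv2.imwrite('pics/tc.png',cv2.resize(t,None,fx=3,fy=3,interpolation=2)); cv2.imwrite('pics/sc.png',cv2.resize(s,None,fx=3.3,fy=3.3,interpolation=2))
E
```

```text
(no output)
```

View pics/tc.png

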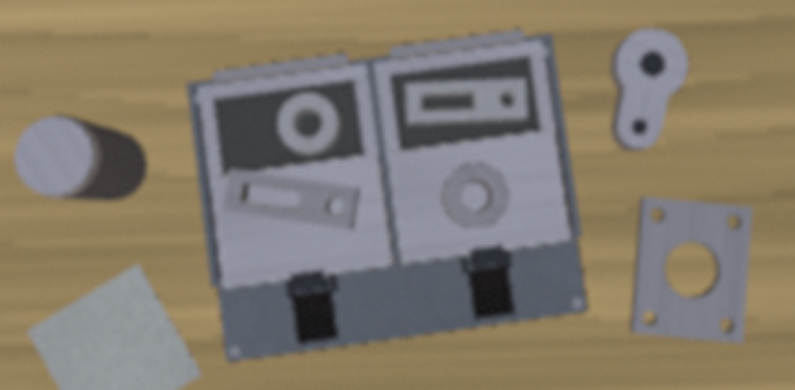

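View pics/sc.png

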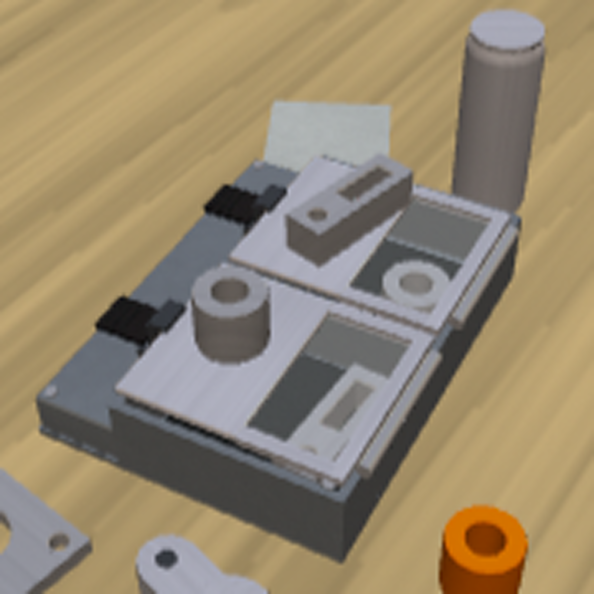

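The stored white ring is at top-view px (283,196), under the +y (left) lid's window; the right window shows the stored bar (335,188). So the target is the left lid. The loose bar lies on it at (278,221), and the loose steel ring is on the right lid at (338,220). The orange ring at (347,138) is a decoy.

```bash
cat >> h.py <<'E'
def ray(g,u,v):
    d=np.array([(u-g['cx'])/g['fx'],-(v-g['cy'])/g['fy'],-1.]); P=g['pose']; return P[:3,3],P[:3,:3]@d
def onz(g,u,v,z):
    o,d=ray(g,u,v); return o+d*(z-o[2])/d[2]
def tri(rs):
    A=np.zeros((3,3));b=np.zeros(3)
    for o,d in rs:
        d=d/np.linalg.norm(d);M=np.eye(3)-np.outer(d,d);A+=M;b+=M@o
    x=np.linalg.solve(A,b); return x,[np.linalg.norm((np.eye(3)-np.outer(d,d)/(d@d))@(x-o)) for o,d in rs]
E
python3 - <<'E'
from h import *
np.set_printoptions(precision=4,suppress=True)
T=load('top0')[1];S=load('scene0')[1]
t=lambda u,v:(u/3+180,v/3+155); s=lambda u,v:(u/3.3+220,v/3.3+110)
top={'deckL':t(228,361),'deckR':t(587,308),'backL':t(190,83),'backR':t(552,38),'ringtop':t(475,194),'bar1':t(359,184),'bar2':t(354,230),'bar3':t(229,172),'bar4':t(224,205),'padL':t(314,317),'padR':t(492,291),'lidRfR':t(571,241),'lidLfL':t(222,287)}
zz=dict(deckL=.035,deckR=.035,backL=.056,backR=.056,ringtop=.102,padL=.052,padR=.052,lidRfR=.062,lidLfL=.062)
for k,p in top.items(): print(k,np.round(p,1),onz(T,*p,zz.get(k,.09)))
print('scene')
sc={'ringtop':s(231,293),'deckR':s(38,402),'backR':s(435,362),'lidRfR':s(117,388),'bar1':s(289,219),'bar2':s(325,244),'bar4':s(383,155),'bar3':s(412,172)}
for k,p in sc.items():
    print(k,onz(S,*p,zz.get(k,.09)),tri([ray(T,*top[k]),ray(S,*p)]))
E
```

```text
deckL [256.  275.3] [0.4168 0.1754 0.035 ]
deckR [375.7 257.7] [ 0.4482 -0.0957  0.035 ]
backL [243.3 182.7] [0.6249 0.1973 0.056 ]
backR [364.  167.7] [ 0.6512 -0.0746  0.056 ]
ringtop [338.3 219.7] [ 0.5353 -0.0103  0.102 ]
bar1 [299.7 216.3] [0.545  0.0714 0.09  ]
bar2 [298.  231.7] [0.5125 0.0757 0.09  ]
bar3 [256.3 212.3] [0.5562 0.1637 0.09  ]
bar4 [254.7 223.3] [0.5328 0.1676 0.09  ]
padL [284.7 260.7] [0.449  0.1087 0.052 ]
padR [344. 252.] [ 0.4642 -0.0233  0.052 ]
lidRfR [370.3 235.3] [ 0.4995 -0.0819  0.062 ]
lidLfL [254.  250.7] [0.4735 0.1746 0.062 ]
scene
ringtop [ 0.5379 -0.011   0.102 ] (array([ 0.536 , -0.0099,  0.1001]), [np.float64(0.0008497084551237629), np.float64(0.0008497084551239174)])
deckR [ 0.4526 -0.097   0.035 ] (array([ 0.4488, -0.0954,  0.0313]), [np.float64(0.0012000991429054898), np.float64(0.0012000991429056479)])
backR [0.6453 0.0464 0.056 ] (array([ 0.6609, -0.0496,  0.1477]), [np.float64(0.027104488161649426), np.float64(0.027104488161649204)])
lidRfR [ 0.5037 -0.0794  0.062 ] (array([ 0.5013, -0.0804,  0.0615]), [np.float64(0.002392194671645907), np.float64(0.0023921946716458976)])
bar1 [0.5194 0.076  0.09  ] (array([0.5375, 0.0653, 0.1064]), [np.float64(0.008755148176448414), np.float64(0.008755148176448433)])
bar2 [0.552  0.0681 0.09  ] (array([0.5241, 0.085 , 0.0646]), [np.float64(0.01436471394723038), np.float64(0.014364713947230224)])
bar4 [0.5341 0.1682 0.09  ] (array([0.5334, 0.168 , 0.0897]), [np.float64(0.00067482049139689), np.float64(0.0006748204913967811)])
bar3 [0.5601 0.1625 0.09  ] (array([0.5574, 0.1649, 0.0872]), [np.float64(0.0013239644334117483), np.float64(0.0013239644334116158)])
```

```bash
cat >> h.py <<'E'
def plan(p,yaw,extra=None):
    """travel, twist(deg) in the present tool frame to reach world pos p, tool down, yaw deg"""
    s=bot.observe(); R0=R.from_euler('xyz',s['tool_rot']); R1=R.from_euler('xyz',[np.pi,0,np.radians(yaw)])
    print('travel',np.round(R0.inv().apply(np.array(p)-s['position']),4),'twist',np.round((R0.inv()*R1).as_rotvec(degrees=True),2),'pos',np.round(s['position'],4),'rpy',np.round(np.degrees(s['tool_rot']),2),'w',round(s['grip_width'],4),'F',np.round(s['force'],1),'t',s['clock'])
E
python3 - <<'E'
from h import *
T=load('top0')[1]
print('can',onz(T,199,207,.15));print('plate',onz(T,410,245,.012),'cam',onz(T,396,185,.03))
for p in [(140,230),(150,290),(218,272),(245,285),(190,272),(230,250),(480,230),(440,300)]: print(p,onz(T,*p,0))
plan([.539,.119,.26],82)
E
```

```text
can [0.56740604 0.2673665  0.15      ]
plate [ 0.47311765 -0.18042252  0.012     ] cam [ 0.61266295 -0.15045979  0.03      ]
(140, 230) [0.52617205 0.45343704 0.        ]
(150, 290) [0.38604037 0.42859158 0.        ]
(218, 272) [0.4228213  0.26992629 0.        ]
(245, 285) [0.39099443 0.20709237 0.        ]
(190, 272) [0.4247424  0.33543733 0.        ]
(230, 250) [0.47311614 0.24138064 0.        ]
(480, 230) [ 0.50289521 -0.35117232  0.        ]
(440, 300) [ 0.3431746  -0.24708097  0.        ]
travel [-0.4384 -0.2893 -0.0289] twist [-4.000e-02  4.000e-02  7.303e+01] pos [0.2638 0.5663 0.2308] rpy [-179.95    0.    155.03] w 0.0852 F [ 0.7 -0.2  0.4] t 0.15
```

{"method": "apply_moves", "body": {
  "commands": [
    {"travel":[-0.438,-0.289,-0.029],"twist":[0,0,73],"claw":0.055},
    {"travel":[-0.438,-0.289,-0.029],"twist":[0,0,73],"claw":0.055},
    {"travel":[-0.438,-0.289,-0.029],"twist":[0,0,73],"claw":0.055},
    {"travel":[-0.438,-0.289,-0.029],"twist":[0,0,73],"claw":0.055},
    {"travel":[-0.438,-0.289,-0.029],"twist":[0,0,73],"claw":0.055},
    {"travel":[-0.438,-0.289,-0.029],"twist":[0,0,73],"claw":0.055},
    {"travel":[-0.438,-0.289,-0.029],"twist":[0,0,73],"claw":0.055},
    {"travel":[-0.438,-0.289,-0.029],"twist":[0,0,73],"claw":0.055},
    {"travel":[-0.438,-0.289,-0.029],"twist":[0,0,73],"claw":0.055},
    {"travel":[-0.438,-0.289,-0.029],"twist":[0,0,73],"claw":0.055}
  ]
}}

```text
clock: 1.15
position: [0.5261, 0.1397, 0.259]
tool_rot: [3.142, 0.0, 1.429]
force: [0.4, 0.9, -0.1]
grip_width: 0.0551
```

```bash
python3 - <<'E'
from h import *
plan([.539,.119,.26],82)
E
```

```text
travel [-0.0187  0.0156 -0.001 ] twist [ 0.    0.   -0.12] pos [0.5261 0.1397 0.259 ] rpy [180.     0.    81.88] w 0.0551 F [ 0.4  0.9 -0.1] t 1.15
```

{"method": "apply_moves", "body": {
  "commands": [
    {"travel":[0,0,0],"twist":[0,0,0],"claw":0.055},
    {"travel":[0,0,0],"twist":[0,0,0],"claw":0.055}
  ]
}}

```text
clock: 1.35
position: [0.5258, 0.1403, 0.2587]
tool_rot: [-3.141, 0.0, 1.429]
force: [0.2, 0.0, -0.7]
grip_width: 0.055
```

```bash
python3 - <<'E'
from h import *
grab('wrist','w1')
plan([.539,.119,.26],82)
E
```

```text
travel [-0.0205  0.0167 -0.0014] twist [-0.03 -0.    0.02] pos [0.5253 0.1416 0.2586] rpy [-179.97   -0.     82.02] w 0.055 F [-0.4 -0.2  0.7] t 1.4
```

View pics/w1.png

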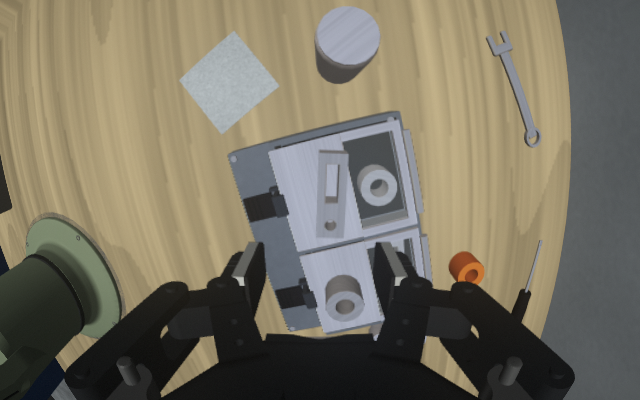

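```bash
cat >> h.py <<'E'
def wray(s,g,u,v):
    x=(u-g['cx'])/g['fx'];y=(v-g['cy'])/g['fy'];th=np.hypot(x,y);k=np.sin(th)/th
    d=np.array([x*k,-y*k,-np.cos(th)]); M=g['tool_from_camera'];R0=R.from_euler('xyz',s['tool_rot']).as_matrix()
    return s['position']+R0@M[:3,3],R0@M[:3,:3]@d
def wonz(s,g,u,v,z):
    o,d=wray(s,g,u,v);return o+d*(z-o[2])/d[2]
def crop(fn,out,u0,u1,v0,v1,k):
    cv2.imwrite('pics/'+out+'.png',cv2.resize(load(fn)[1]['frame'][v0:v1,u0:u1],None,fx=k,fy=k,interpolation=2))
E
python3 - <<'E'
from h import *
crop('w1','w1c',220,440,100,340,2.5)
E
```

```text
(no output)
```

View pics/w1c.png

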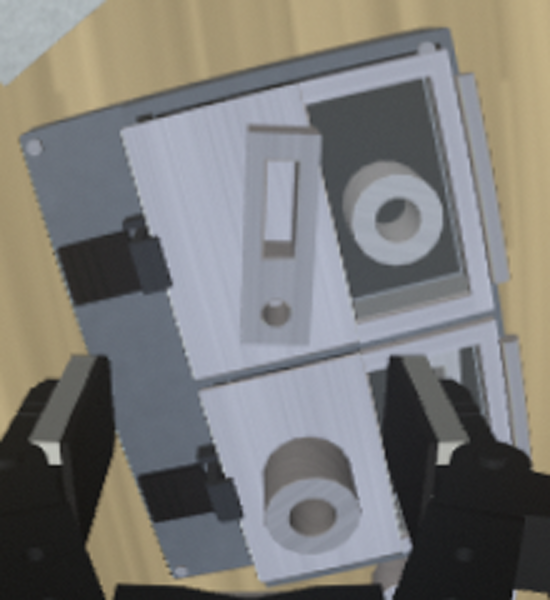

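```bash
python3 - <<'E'
from h import *
np.set_printoptions(precision=4,suppress=True)
s,g=load('w1'); S=load('scene0')[1];T=load('top0')[1]
c=lambda u,v:(u/2.5+220,v/2.5+100)
q=[wonz(s,g,*c(*p),.09) for p in [(247,133),(320,136),(309,344),(241,342)]]
print(np.array(q),np.mean(q,0)); 
for a,b in [(3,0),(2,1)]: d=q[b]-q[a];print(np.degrees(np.arctan2(d[1],d[0])),np.linalg.norm(d))
print('widths',np.linalg.norm(q[0]-q[1]),np.linalg.norm(q[2]-q[3]))
# triangulate near corners with scene
sc=lambda u,v:(u/3.3+220,v/3.3+110)
for n,a,b in [('bar+y-x',(247,133),(383,155)),('bar+y+x',(320,136),(412,172)),('bar-y-x',(241,342),(289,219)),('bar-y+x',(309,344),(325,244)),('ring',(312,515),(231,293)),('lidRcorner',(262,583),(117,388)),]:
    print(n,tri([wray(s,g,*c(*a)),ray(S,*sc(*b))]))
for n,p,z in [('deckL',(22,132),.035),('deckR',(176,578),.035),('backL',(452,32),.056),('lidLfl',(122,130),.062),('lidLfr',(200,380),.062),('lidRfl',(201,392),.062),('lidRfr',(262,583),.062),('padL',(96,268),.052),('padR',(176,491),.052),('ring',(312,515),.102),('stored',(397,225),.046)]:
    print(n,wonz(s,g,*c(*p),z))
E
```

```text
[[0.5293 0.1708 0.09  ]
 [0.5584 0.1655 0.09  ]
 [0.5431 0.0761 0.09  ]
 [0.5138 0.0813 0.09  ]] [0.5361 0.1234 0.09  ]
80.22862556742476 0.09082306430052041
80.29106202705272 0.0907597529240178
widths 0.029585195329440483 0.02968367629358574
bar+y-x (array([0.5306, 0.1711, 0.0871]), [np.float64(0.0015835213328228425), np.float64(0.0015835213328227835)])
bar+y+x (array([0.5586, 0.1652, 0.0876]), [np.float64(7.969262867400151e-05), np.float64(7.969262867415704e-05)])
bar-y-x (array([0.5148, 0.0802, 0.0856]), [np.float64(0.0014396213073854668), np.float64(0.0014396213073856526)])
bar-y+x (array([0.5453, 0.0742, 0.0831]), [np.float64(0.0023607608456736678), np.float64(0.0023607608456734934)])
ring (array([ 0.5352, -0.0083,  0.0988]), [np.float64(0.0005512523401854253), np.float64(0.0005512523401856809)])
lidRcorner (array([ 0.5025, -0.0791,  0.0614]), [np.float64(0.0006814702360601302), np.float64(0.000681470236060111)])
deckL [0.4196 0.1814 0.035 ]
deckR [ 0.4483 -0.0915  0.035 ]
backL [0.6266 0.2005 0.056 ]
lidLfl [0.4741 0.1768 0.062 ]
lidLfr [0.4893 0.0525 0.062 ]
lidRfl [0.4887 0.046  0.062 ]
lidRfr [ 0.502  -0.0791  0.062 ]
padL [0.4479 0.1126 0.052 ]
padR [ 0.464  -0.0164  0.052 ]
ring [ 0.5347 -0.0063  0.102 ]
stored [0.5933 0.1119 0.046 ]
```

```bash
python3 - <<'E'
from h import *
plan([.537,.122,.13],80.3);plan([.537,.122,.066],80.3)
E
```

```text
travel [-0.0178  0.0144  0.1286] twist [-0.03  0.    1.72] pos [0.5253 0.1416 0.2586] rpy [-179.97   -0.     82.02] w 0.055 F [-0.4 -0.2  0.7] t 1.4
travel [-0.0178  0.0144  0.1926] twist [-0.03  0.    1.72] pos [0.5253 0.1416 0.2586] rpy [-179.97   -0.     82.02] w 0.055 F [-0.4 -0.2  0.7] t 1.4
```

{"method": "apply_moves", "body": {
  "commands": [
    {"travel":[-0.018,0.0145,0.04],"twist":[0,0,1.7],"claw":0.055},
    {"travel":[-0.018,0.0145,0.08],"twist":[0,0,1.7],"claw":0.055},
    {"travel":[-0.018,0.0145,0.115],"twist":[0,0,1.7],"claw":0.055},
    {"travel":[-0.018,0.0145,0.13],"twist":[0,0,1.7],"claw":0.055},
    {"travel":[-0.018,0.0145,0.13],"twist":[0,0,1.7],"claw":0.055},
    {"travel":[-0.018,0.0145,0.13],"twist":[0,0,1.7],"claw":0.055}
  ]
}}

```text
clock: 2.0
position: [0.5373, 0.1225, 0.1294]
tool_rot: [-3.142, -0.0, 1.403]
force: [-0.2, -0.2, 0.2]
grip_width: 0.0548
```

```bash
python3 - <<'E'
from h import *
grab('wrist','w2')
plan([.537,.122,.066],80.3)
E
```

```text
travel [-0.0005 -0.0007  0.0639] twist [ 0.05 -0.04  0.09] pos [0.5377 0.1224 0.1299] rpy [ 1.7995e+02 -4.0000e-02  8.0390e+01] w 0.0549 F [1.  0.7 0.1] t 2.05
```

View pics/w2.png

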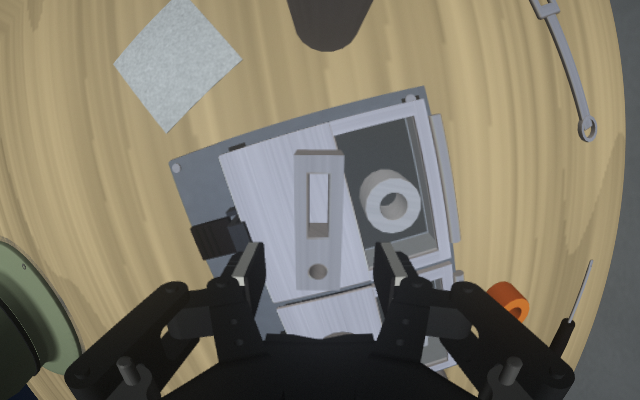

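The bar is centred between the jaws (columns 294–344, jaw centre 319). I'll check its height from the two wrist poses.

```bash
python3 - <<'E'
from h import *
np.set_printoptions(precision=4,suppress=True)
a=load('w1');b=load('w2');c=lambda u,v:(u/2.5+220,v/2.5+100)
for p,q in [((247,133),(294.5,154.5)),((320,136),(344,154.5)),((309,344),(339,290)),((241,342),(297,290))]:
    print(tri([wray(*a,*c(*p)),wray(*b,*q)]),wonz(*b,*q,.09))
E
```

```text
(array([0.529 , 0.1694, 0.0777]), [np.float64(0.00017169955305706646), np.float64(0.00017169955305704313)]) [0.5303 0.171  0.09  ]
(array([0.5619, 0.1589, 0.0421]), [np.float64(0.000296557446029749), np.float64(0.00029655744602976366)]) [0.5592 0.1661 0.09  ]
(array([0.5429, 0.0781, 0.0947]), [np.float64(3.1061011838336734e-05), np.float64(3.106101183833574e-05)]) [0.5427 0.0751 0.09  ]
(array([0.5145, 0.0826, 0.0939]), [np.float64(0.0005009335295787114), np.float64(0.0005009335295787128)]) [0.5142 0.0799 0.09  ]
```

{"method": "apply_moves", "body": {
  "commands": [
    {"travel":[0,-0.0005,0.03],"twist":[0,0,0],"claw":0.055},
    {"travel":[0,-0.0005,0.055],"twist":[0,0,0],"claw":0.055},
    {"travel":[0,-0.0005,0.063],"twist":[0,0,0],"claw":0.055},
    {"travel":[0,-0.0005,0.063],"twist":[0,0,0],"claw":0.055},
    {"travel":[0,-0.0005,0.063],"twist":[0,0,0],"claw":0.055},
    {"travel":[0,-0.0005,0.063],"twist":[0,0,0],"claw":0.02},
    {"travel":[0,-0.0005,0.063],"twist":[0,0,0],"claw":0.02},
    {"travel":[0,-0.0005,0.063],"twist":[0,0,0],"claw":0.02},
    {"travel":[0,-0.0005,0.063],"twist":[0,0,0],"claw":0.02},
    {"travel":[0,-0.0005,0.063],"twist":[0,0,0],"claw":0.02}
  ],
  "force": 50
}}

```text
clock: 3.05
position: [0.5374, 0.1219, 0.0667]
tool_rot: [3.141, -0.001, 1.402]
force: [-1.4, -0.0, 8.9]
grip_width: 0.029
```

{"method": "apply_moves", "body": {
  "commands": [
    {"travel":[0,0,-0.01],"twist":[0,0,0],"claw":0.02},
    {"travel":[0,0,-0.03],"twist":[0,0,0],"claw":0.02},
    {"travel":[0,0,-0.06],"twist":[0,0,0],"claw":0.02},
    {"travel":[0,0,-0.1],"twist":[0,0,0],"claw":0.02},
    {"travel":[0,0,-0.13],"twist":[0,0,0],"claw":0.02},
    {"travel":[0,0,-0.14],"twist":[0,0,0],"claw":0.02},
    {"travel":[0,0,-0.14],"twist":[0,0,0],"claw":0.02}
  ]
}}

```text
clock: 3.75
position: [0.5373, 0.1219, 0.2072]
tool_rot: [3.14, -0.001, 1.402]
force: [-0.4, 0.6, -3.0]
grip_width: 0.0291
```

```bash
python3 - <<'E'
from h import *
grab('wrist','w3')
plan([.40,.43,.2],130);plan([.40,.43,.0],130)
E
```

```text
travel [ 0.2809 -0.1864  0.0059] twist [ 1.000e-02 -2.000e-02 -4.966e+01] pos [0.5367 0.1218 0.2058] rpy [ 1.7999e+02 -2.0000e-02  8.0340e+01] w 0.029 F [ 0.1  0.1 -2.5] t 3.8
travel [ 0.2808 -0.1865  0.2059] twist [ 1.000e-02 -2.000e-02 -4.966e+01] pos [0.5367 0.1218 0.2058] rpy [ 1.7999e+02 -2.0000e-02  8.0340e+01] w 0.029 F [ 0.1  0.1 -2.5] t 3.8
```

View pics/w3.png

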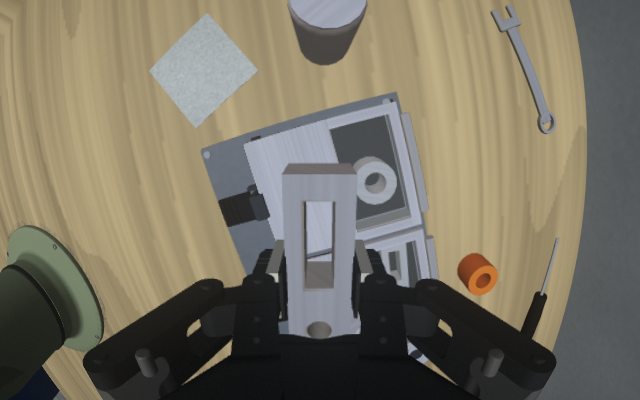

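{"method": "apply_moves", "body": {
  "commands": [
    {"travel":[0.281,-0.186,0.0],"twist":[0,0,-49.7],"claw":0.02},
    {"travel":[0.281,-0.186,0.0],"twist":[0,0,-49.7],"claw":0.02},
    {"travel":[0.281,-0.186,0.0],"twist":[0,0,-49.7],"claw":0.02},
    {"travel":[0.281,-0.186,0.0],"twist":[0,0,-49.7],"claw":0.02},
    {"travel":[0.281,-0.186,0.0],"twist":[0,0,-49.7],"claw":0.02},
    {"travel":[0.281,-0.186,0.0],"twist":[0,0,-49.7],"claw":0.02},
    {"travel":[0.281,-0.186,0.0],"twist":[0,0,-49.7],"claw":0.02},
    {"travel":[0.281,-0.186,0.0],"twist":[0,0,-49.7],"claw":0.02},
    {"travel":[0.281,-0.186,0.0],"twist":[0,0,-49.7],"claw":0.02},
    {"travel":[0.281,-0.186,0.0],"twist":[0,0,-49.7],"claw":0.02}
  ]
}}

```text
clock: 4.8
position: [0.401, 0.4286, 0.2047]
tool_rot: [-3.14, 0.001, 2.268]
force: [0.5, -0.8, -1.8]
grip_width: 0.0291
```

```bash
python3 - <<'E'
from h import *
grab('top','t3')
plan([.40,.43,.0],130)
E
```

```text
travel [2.000e-03 2.000e-04 2.051e-01] twist [-0.08  0.04 -0.07] pos [0.4012 0.4286 0.2051] rpy [-1.7992e+02  4.0000e-02  1.2993e+02] w 0.029 F [-1.3 -1.  -0.8] t 4.85
```

View pics/t3.png

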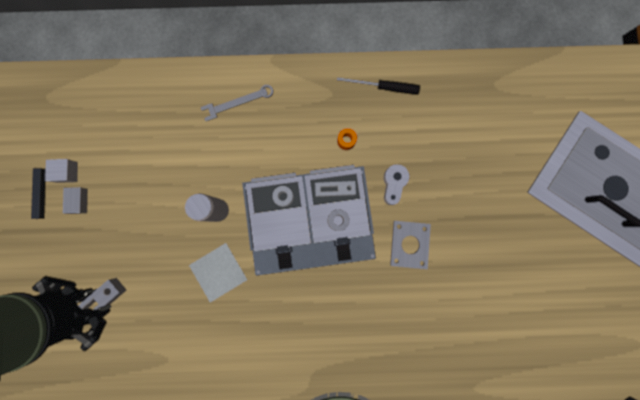

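{"method": "apply_moves", "body": {
  "commands": [
    {"travel":[0,0,0.04],"twist":[0,0,0],"claw":0.02},
    {"travel":[0,0,0.09],"twist":[0,0,0],"claw":0.02},
    {"travel":[0,0,0.14],"twist":[0,0,0],"claw":0.02},
    {"travel":[0,0,0.175],"twist":[0,0,0],"claw":0.02},
    {"travel":[0,0,0.188],"twist":[0,0,0],"claw":0.02},
    {"travel":[0,0,0.194],"twist":[0,0,0],"claw":0.02},
    {"travel":[0,0,0.197],"twist":[0,0,0],"claw":0.02},
    {"travel":[0,0,0.198],"twist":[0,0,0],"claw":0.02},
    {"travel":[0,0,0.198],"twist":[0,0,0],"claw":0.02}
  ]
}}

```text
clock: 5.75
position: [0.4013, 0.4304, 0.0091]
tool_rot: [3.14, -0.0, 2.269]
force: [-0.9, 0.1, -1.8]
grip_width: 0.0291
```

{"method": "apply_moves", "body": {
  "commands": [
    {"travel":[0,0,0.001],"twist":[0,0,0],"claw":0.02},
    {"travel":[0,0,0.002],"twist":[0,0,0],"claw":0.02},
    {"travel":[0,0,0.003],"twist":[0,0,0],"claw":0.02},
    {"travel":[0,0,0.003],"twist":[0,0,0],"claw":0.02},
    {"travel":[0,0,0.003],"twist":[0,0,0],"claw":0.02}
  ]
}}

```text
clock: 6.25
position: [0.4008, 0.43, 0.005]
tool_rot: [3.141, -0.0, 2.269]
force: [-0.1, 0.2, 0.2]
grip_width: 0.0291
```

{"method": "apply_moves", "body": {
  "commands": [
    {"travel":[0,0,0.001],"twist":[0,0,0],"claw":0.02},
    {"travel":[0,0,0.001],"twist":[0,0,0],"claw":0.02},
    {"travel":[0,0,0.001],"twist":[0,0,0],"claw":0.02}
  ]
}}

```text
clock: 6.55
position: [0.4008, 0.43, 0.0049]
tool_rot: [3.141, -0.0, 2.269]
force: [-5.3, -5.1, 22.1]
grip_width: 0.0286
```

{"method": "apply_moves", "body": {
  "commands": [
    {"travel":[0,0,-0.001],"twist":[0,0,0],"claw":0.02},
    {"travel":[0,0,-0.001],"twist":[0,0,0],"claw":0.05},
    {"travel":[0,0,-0.001],"twist":[0,0,0],"claw":0.05},
    {"travel":[0,0,-0.001],"twist":[0,0,0],"claw":0.05},
    {"travel":[0,0,-0.001],"twist":[0,0,0],"claw":0.05},
    {"travel":[0,0,-0.03],"twist":[0,0,0],"claw":0.05},
    {"travel":[0,0,-0.07],"twist":[0,0,0],"claw":0.05},
    {"travel":[0,0,-0.11],"twist":[0,0,0],"claw":0.05},
    {"travel":[0,0,-0.16],"twist":[0,0,0],"claw":0.02},
    {"travel":[0,0,-0.19],"twist":[0,0,0],"claw":0.0}
  ]
}}

```text
clock: 7.55
position: [0.4013, 0.4304, 0.1974]
tool_rot: [3.139, -0.001, 2.269]
force: [0.9, 0.1, -1.3]
grip_width: 0.0219
```

```bash
python3 - <<'E'
from h import *
grab('wrist','w4')
# pad press point
a=np.radians(6.1);c=lambda x,y:(.559+x*np.cos(a)-y*np.sin(a),.0555+x*np.sin(a)+y*np.cos(a))
print(c(-.106,.066),c(-.025,.066),c(-.11,.066))
E
```

```text
(np.float64(0.44658674921368896), np.float64(0.1098623127511508)) (np.float64(0.5271281226884785), np.float64(0.11846970252938568)) (np.float64(0.44260939743715616), np.float64(0.10943725646580586))
```

View pics/w4.png

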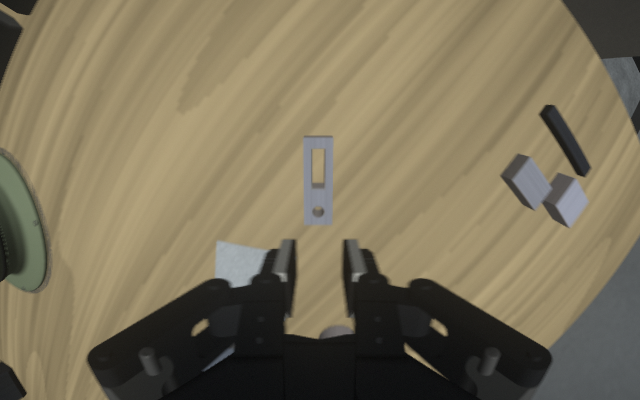

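```bash
python3 - <<'E'
from h import *
plan([.4395,.110,.13],186)
E
```

```text
travel [-0.2703 -0.1787  0.0693] twist [  0.43   0.12 -56.  ] pos [0.4023 0.4315 0.201 ] rpy [ 1.7958e+02 -9.0000e-02  1.3000e+02] w 0.0143 F [1.6 2.2 6.6] t 7.6
```

{"method": "apply_moves", "body": {
  "commands": [
    {"travel":[-0.27,-0.179,0.03],"twist":[0,0,-56],"claw":0.0},
    {"travel":[-0.27,-0.179,0.03],"twist":[0,0,-56],"claw":0.0},
    {"travel":[-0.27,-0.179,0.03],"twist":[0,0,-56],"claw":0.0},
    {"travel":[-0.27,-0.179,0.03],"twist":[0,0,-56],"claw":0.0},
    {"travel":[-0.27,-0.179,0.03],"twist":[0,0,-56],"claw":0.0},
    {"travel":[-0.27,-0.179,0.03],"twist":[0,0,-56],"claw":0.0},
    {"travel":[-0.27,-0.179,0.03],"twist":[0,0,-56],"claw":0.0},
    {"travel":[-0.27,-0.179,0.03],"twist":[0,0,-56],"claw":0.0},
    {"travel":[-0.27,-0.179,0.03],"twist":[0,0,-56],"claw":0.0},
    {"travel":[-0.27,-0.179,0.05],"twist":[0,0,-56],"claw":0.0}
  ]
}}

```text
clock: 8.6
position: [0.4386, 0.1094, 0.1452]
tool_rot: [3.14, 0.004, -3.037]
force: [0.4, 0.4, -1.3]
grip_width: -0.0003
```

{"method": "apply_moves", "body": {
  "commands": [
    {"travel":[0,0,0],"twist":[0,0,0],"claw":0.0},
    {"travel":[0,0,0],"twist":[0,0,0],"claw":0.0},
    {"travel":[0,0,0],"twist":[0,0,0],"claw":0.0}
  ]
}}

```text
clock: 8.9
position: [0.4375, 0.1088, 0.1444]
tool_rot: [3.141, 0.0, -3.036]
force: [-1.3, -0.1, 0.1]
grip_width: 0.0003
```

```bash
python3 - <<'E'
from h import *
grab('wrist','w5');grab('scene','s5')
crop('s5','s5c',200,420,60,280,2.7)
plan([.4395,.110,.065],186)
print(bot.observe()['qpos'])
E
```

```text
travel [-0.0021  0.0013  0.0794] twist [0.01 0.04 0.05] pos [0.4375 0.1085 0.1444] rpy [ 1.7999e+02  4.0000e-02 -1.7395e+02] w 0.0001 F [0.5 0.2 0.4] t 9.0
[-0.30713654  0.38332162 -0.08420375  2.12282846  0.05297805  0.63661247
  1.24851629]
```

View pics/w5.png

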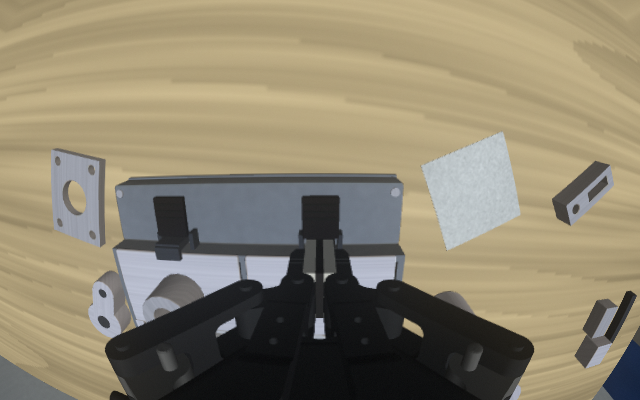

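View pics/s5c.png

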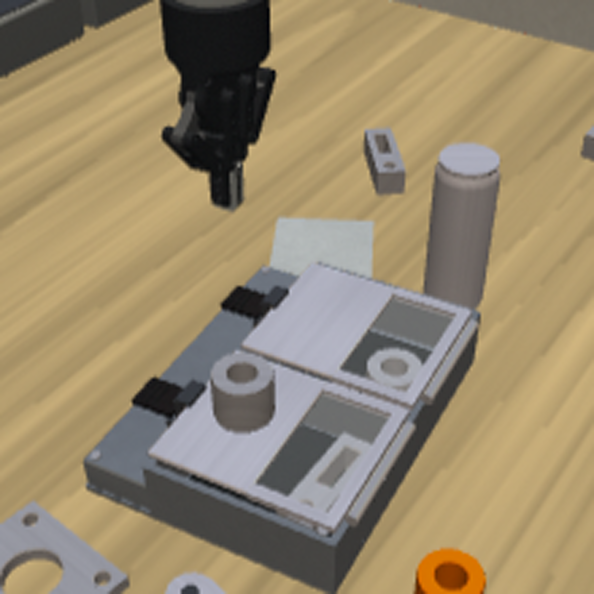

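```bash
python3 - <<'E'
from h import *
np.set_printoptions(precision=4,suppress=True)
b=load('w5')
for p in [(303,196),(339,196),(302,236),(340,236),(170,197)]: print(p,wonz(*b,*p,.052))
print('deck front', wonz(*b,117,184,.035),wonz(*b,403,180,.035))
E
```

```text
(303, 196) [0.4321 0.096  0.052 ]
(339, 196) [0.4292 0.1242 0.052 ]
(302, 236) [0.4661 0.0982 0.052 ]
(340, 236) [0.4628 0.1293 0.052 ]
(170, 197) [ 0.4448 -0.0178  0.052 ]
deck front [ 0.4435 -0.0881  0.035 ] [0.4137 0.1787 0.035 ]
```

{"method": "apply_moves", "body": {
  "commands": [
    {"travel":[-0.0025,0.002,0.04],"twist":[0,0,0],"claw":0.0},
    {"travel":[-0.0025,0.002,0.07],"twist":[0,0,0],"claw":0.0},
    {"travel":[-0.0025,0.002,0.082],"twist":[0,0,0],"claw":0.0},
    {"travel":[-0.0025,0.002,0.088],"twist":[0,0,0],"claw":0.0},
    {"travel":[-0.0025,0.002,0.092],"twist":[0,0,0],"claw":0.0},
    {"travel":[-0.0025,0.002,0.094],"twist":[0,0,0],"claw":0.0},
    {"travel":[-0.0025,0.002,0.0955],"twist":[0,0,0],"claw":0.0},
    {"travel":[-0.0025,0.002,0.0955],"twist":[0,0,0],"claw":0.0}
  ]
}}

```text
clock: 9.8
position: [0.4395, 0.1103, 0.049]
tool_rot: [3.142, 0.0, -3.036]
force: [-2.9, -0.1, 4.0]
grip_width: 0.0001
```

```bash
python3 - <<'E'
from h import *
grab('scene','s6')
crop('s6','s6c',200,420,60,280,2.7)
plan([.4395,.110,.065],186)
E
```

```text
travel [ 0.0002 -0.0003 -0.0159] twist [0.01 0.02 0.03] pos [0.4396 0.1103 0.0491] rpy [ 1.7999e+02  2.0000e-02 -1.7397e+02] w -0.0001 F [-2.6  0.6  3.7] t 9.85
```

View pics/s6c.png

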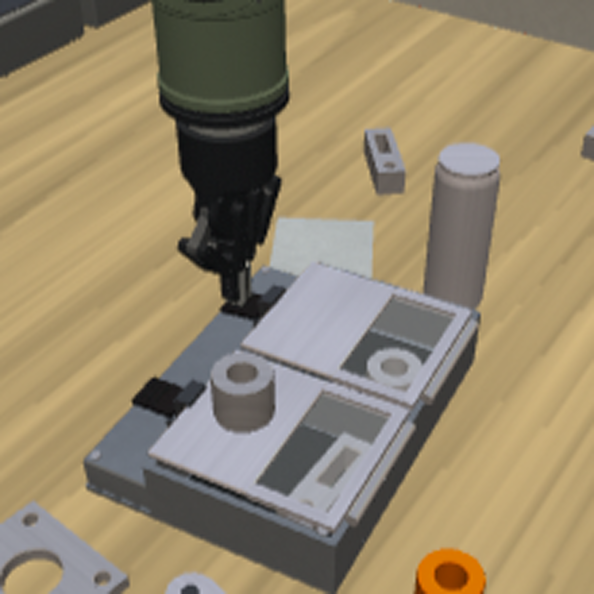

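Pressing the pad works and shows contact at about 4 N. I'll press further.

{"method": "apply_moves", "body": {
  "commands": [
    {"travel":[0,0,0.002],"twist":[0,0,0],"claw":0.0},
    {"travel":[0,0,0.004],"twist":[0,0,0],"claw":0.0},
    {"travel":[0,0,0.005],"twist":[0,0,0],"claw":0.0},
    {"travel":[0,0,0.005],"twist":[0,0,0],"claw":0.0},
    {"travel":[0,0,0.005],"twist":[0,0,0],"claw":0.0}
  ]
}}

```text
clock: 10.35
position: [0.4389, 0.1102, 0.0438]
tool_rot: [-3.141, -0.001, -3.036]
force: [-9.2, -0.3, 7.1]
grip_width: 0.0
```

```bash
python3 - <<'E'
from h import *
grab('scene','s7')
crop('s7','s7c',200,420,60,280,2.7)
plan([.4395,.110,.065],186)
E
```

```text
travel [-0.0006 -0.0002 -0.0212] twist [-0.01 -0.06  0.04] pos [0.4389 0.1102 0.0438] rpy [-1.7999e+02 -6.0000e-02 -1.7396e+02] w -0.0004 F [-8.1 -0.   7.3] t 10.4
```

View pics/s7c.png

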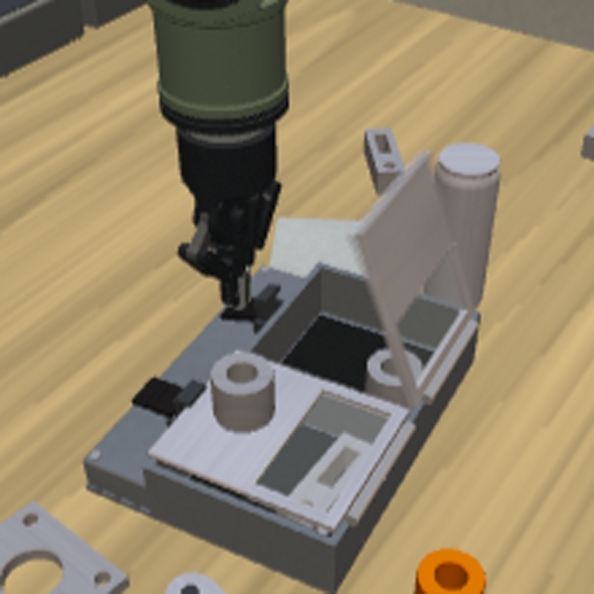

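{"method": "apply_moves", "body": {
  "commands": [
    {"travel":[0,0,0],"twist":[0,0,0],"claw":0.0},
    {"travel":[0,0,0],"twist":[0,0,0],"claw":0.0},
    {"travel":[0,0,0],"twist":[0,0,0],"claw":0.0},
    {"travel":[0,0,0],"twist":[0,0,0],"claw":0.0},
    {"travel":[0,0,0],"twist":[0,0,0],"claw":0.0},
    {"travel":[0,0,0],"twist":[0,0,0],"claw":0.0},
    {"travel":[0,0,0],"twist":[0,0,0],"claw":0.0},
    {"travel":[0,0,0],"twist":[0,0,0],"claw":0.0},
    {"travel":[0,0,0],"twist":[0,0,0],"claw":0.0},
    {"travel":[0,0,0],"twist":[0,0,0],"claw":0.0}
  ]
}}

```text
clock: 11.4
position: [0.4389, 0.1102, 0.0438]
tool_rot: [-3.141, -0.001, -3.036]
force: [-8.3, -0.3, 6.9]
grip_width: -0.0001
```

{"method": "apply_moves", "body": {
  "commands": [
    {"travel":[0.002,0,-0.01],"twist":[0,0,0],"claw":0.0},
    {"travel":[0.004,0,-0.03],"twist":[0,0,0],"claw":0.0},
    {"travel":[0.004,0,-0.07],"twist":[0,0,0],"claw":0.0},
    {"travel":[0.004,0,-0.12],"twist":[0,0,0],"claw":0.03},
    {"travel":[0.004,0,-0.16],"twist":[0,0,0],"claw":0.07},
    {"travel":[0.004,0,-0.18],"twist":[0,0,0],"claw":0.07},
    {"travel":[0.004,0,-0.18],"twist":[0,0,0],"claw":0.07}
  ]
}}

```text
clock: 12.1
position: [0.4371, 0.1102, 0.2271]
tool_rot: [3.14, 0.006, -3.037]
force: [0.3, -0.4, -1.4]
grip_width: 0.0582
```

```bash
python3 - <<'E'
from h import *
grab('scene','s8');grab('wrist','w8');grab('top','t8')
crop('s8','s8c',200,420,60,280,2.7)
crop('t8','t8c',180,445,155,285,3)
plan([.4395,.110,.065],186)
E
```

```text
travel [-0.004  -0.0002  0.1583] twist [-0.    0.01  0.02] pos [0.4354 0.1097 0.2233] rpy [-1.8000e+02  1.0000e-02 -1.7398e+02] w 0.07 F [-0.3 -0.4  0.2] t 12.25
```

View pics/s8c.png

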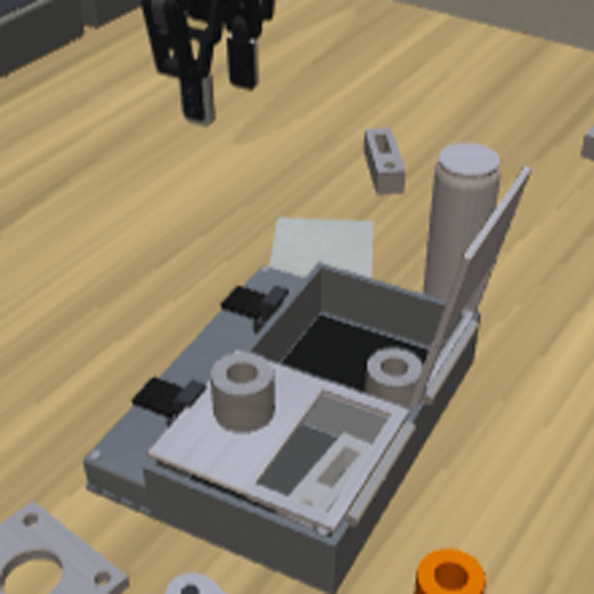

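View pics/t8c.png

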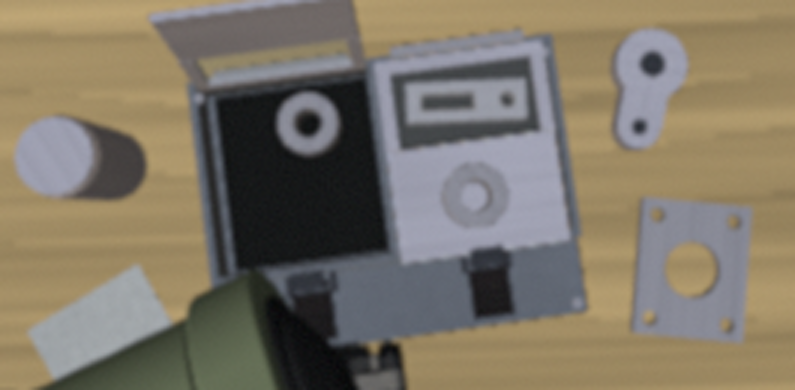

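View pics/w8.png

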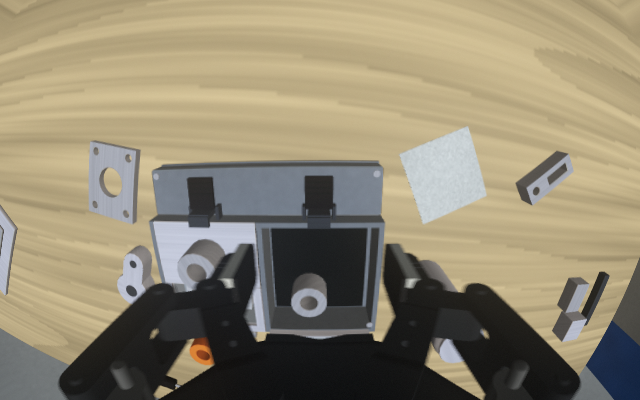

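```bash
python3 - <<'E'
from h import *
plan([.5355,-.009,.17],186)
E
```

```text
travel [-0.087  -0.1286  0.0533] twist [-0.    0.01  0.02] pos [0.4354 0.1097 0.2233] rpy [-1.8000e+02  1.0000e-02 -1.7398e+02] w 0.07 F [-0.3 -0.4  0.2] t 12.25
```

{"method": "apply_moves", "body": {
  "commands": [
    {"travel":[-0.087,-0.1285,0.02],"twist":[0,0,0],"claw":0.065},
    {"travel":[-0.087,-0.1285,0.02],"twist":[0,0,0],"claw":0.065},
    {"travel":[-0.087,-0.1285,0.03],"twist":[0,0,0],"claw":0.065},
    {"travel":[-0.087,-0.1285,0.053],"twist":[0,0,0],"claw":0.065},
    {"travel":[-0.087,-0.1285,0.053],"twist":[0,0,0],"claw":0.065},
    {"travel":[-0.087,-0.1285,0.053],"twist":[0,0,0],"claw":0.065},
    {"travel":[-0.087,-0.1285,0.053],"twist":[0,0,0],"claw":0.065},
    {"travel":[-0.087,-0.1285,0.053],"twist":[0,0,0],"claw":0.065}
  ]
}}

```text
clock: 13.05
position: [0.5357, -0.0078, 0.1714]
tool_rot: [3.141, 0.001, -3.035]
force: [-0.1, -0.1, 0.7]
grip_width: 0.065
```

```bash
python3 - <<'E'
from h import *
grab('wrist','w9'); plan([.5355,-.009,.068],186)
E
```

```text
travel [ 0.0005 -0.001   0.1033] twist [0.   0.07 0.09] pos [ 0.5357 -0.008   0.1713] rpy [ 1.8000e+02  7.0000e-02 -1.7391e+02] w 0.0651 F [ 0.5 -0.2 -0.2] t 13.1
```

View pics/w9.png

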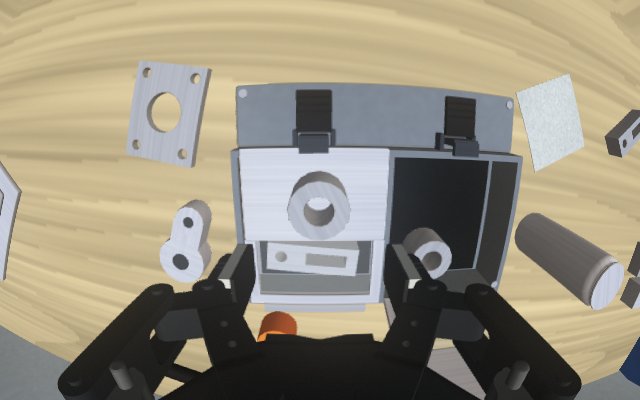

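```bash
python3 - <<'E'
from h import *
np.set_printoptions(precision=4,suppress=True)
b=load('w9');S=load('s8')[1];T=load('top0')[1]
print(wonz(*b,319,207,.102),wonz(*b,288,205,.102),wonz(*b,350,205,.102))
print(tri([wray(*b,319,207),ray(S,231/3.3+220,293/3.3+110),ray(T,338.3,219.7)]))
E
```

```text
[ 0.531  -0.0079  0.102 ] [ 0.5319 -0.0302  0.102 ] [0.5271 0.0141 0.102 ]
(array([ 0.5343, -0.0085,  0.0975]), [np.float64(0.002015791432347902), np.float64(0.0014168921995564778), np.float64(0.002160863040416047)])
```

{"method": "apply_moves", "body": {
  "commands": [
    {"travel":[0.0015,0,0.04],"twist":[0,0,0],"claw":0.065},
    {"travel":[0.0015,0,0.075],"twist":[0,0,0],"claw":0.065},
    {"travel":[0.0015,0,0.095],"twist":[0,0,0],"claw":0.065},
    {"travel":[0.0015,0,0.103],"twist":[0,0,0],"claw":0.065},
    {"travel":[0.0015,0,0.103],"twist":[0,0,0],"claw":0.065},
    {"travel":[0.0015,0,0.103],"twist":[0,0,0],"claw":0.035},
    {"travel":[0.0015,0,0.103],"twist":[0,0,0],"claw":0.035},
    {"travel":[0.0015,0,0.103],"twist":[0,0,0],"claw":0.035},
    {"travel":[0.0015,0,0.103],"twist":[0,0,0],"claw":0.035},
    {"travel":[0.0015,0,0.103],"twist":[0,0,0],"claw":0.035}
  ],
  "force": 50
}}

```text
clock: 14.1
position: [0.5348, -0.0089, 0.0683]
tool_rot: [3.142, 0.002, -3.036]
force: [-0.6, 0.7, 8.0]
grip_width: 0.0454
```

{"method": "apply_moves", "body": {
  "commands": [
    {"travel":[0,0,-0.01],"twist":[0,0,0],"claw":0.035},
    {"travel":[0,0,-0.03],"twist":[0,0,0],"claw":0.035},
    {"travel":[0,0,-0.06],"twist":[0,0,0],"claw":0.035},
    {"travel":[0,0,-0.09],"twist":[0,0,0],"claw":0.035},
    {"travel":[0,0,-0.1],"twist":[0,0,0],"claw":0.035},
    {"travel":[0,0,-0.1],"twist":[0,0,0],"claw":0.035},
    {"travel":[0,0,-0.1],"twist":[0,0,0],"claw":0.035}
  ]
}}

```text
clock: 14.8
position: [0.5337, -0.009, 0.1667]
tool_rot: [-3.142, -0.001, -3.036]
force: [-0.8, -0.4, -3.4]
grip_width: 0.0451
```

```bash
python3 - <<'E'
from h import *
grab('wrist','w10'); plan([.5265,.1185,.17],186);grab('scene','s10');crop('s10','s10c',200,420,60,280,2.7)
np.set_printoptions(precision=4,suppress=True)
# well outline seen in wrist view w9
E
```

```text
travel [-0.0064  0.1275 -0.0037] twist [ 0.   -0.1   0.03] pos [ 0.5335 -0.009   0.1663] rpy [ 1.8000e+02 -1.0000e-01 -1.7397e+02] w 0.0448 F [-0.1 -0.2 -3.2] t 14.85
```

View pics/w10.png

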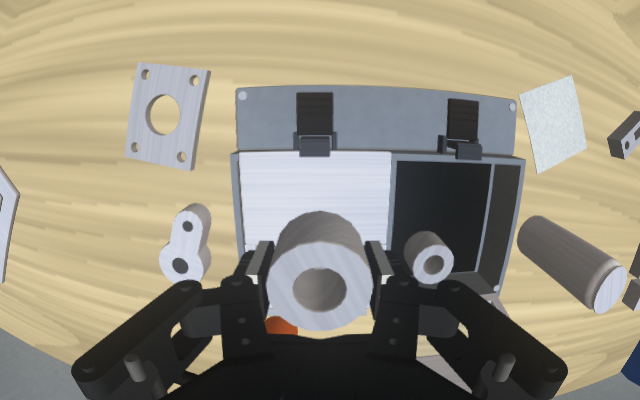

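View pics/s10c.png

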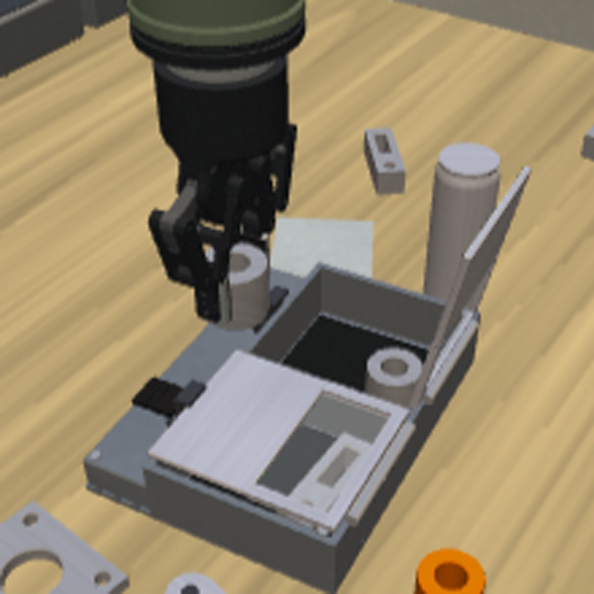

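{"method": "apply_moves", "body": {
  "commands": [
    {"travel":[-0.0065,0.04,-0.003],"twist":[0,0,0],"claw":0.035},
    {"travel":[-0.0065,0.08,-0.003],"twist":[0,0,0],"claw":0.035},
    {"travel":[-0.0065,0.115,-0.003],"twist":[0,0,0],"claw":0.035},
    {"travel":[-0.0065,0.1275,-0.003],"twist":[0,0,0],"claw":0.035},
    {"travel":[-0.0065,0.1275,-0.003],"twist":[0,0,0],"claw":0.035},
    {"travel":[-0.0065,0.1275,-0.003],"twist":[0,0,0],"claw":0.035},
    {"travel":[-0.0065,0.1275,-0.003],"twist":[0,0,0],"claw":0.035}
  ]
}}

```text
clock: 15.6
position: [0.5273, 0.1171, 0.17]
tool_rot: [-3.141, -0.001, -3.038]
force: [-0.4, -0.1, -2.4]
grip_width: 0.0446
```

```bash
python3 - <<'E'
from h import *
grab('wrist','w11'); plan([.5265,.1185,.014],186);grab('scene','s11');crop('s11','s11c',200,420,60,280,2.7)
np.set_printoptions(precision=4,suppress=True)
E
```

```text
travel [0.0006 0.0015 0.1561] twist [-0.03 -0.03 -0.07] pos [0.5273 0.1172 0.1701] rpy [-1.7997e+02 -3.0000e-02 -1.7407e+02] w 0.0454 F [ 0.2 -0.3 -2.3] t 15.65
```

View pics/w11.png

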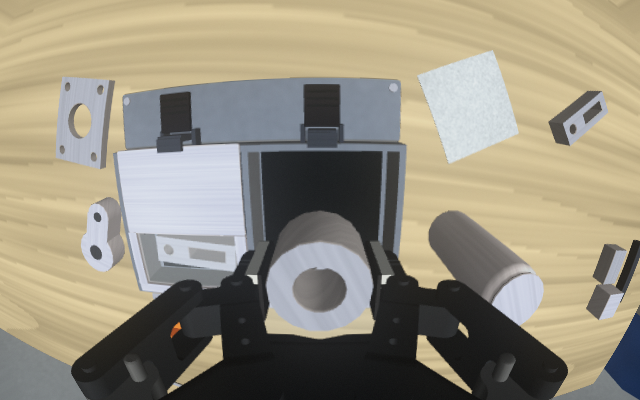

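View pics/s11c.png

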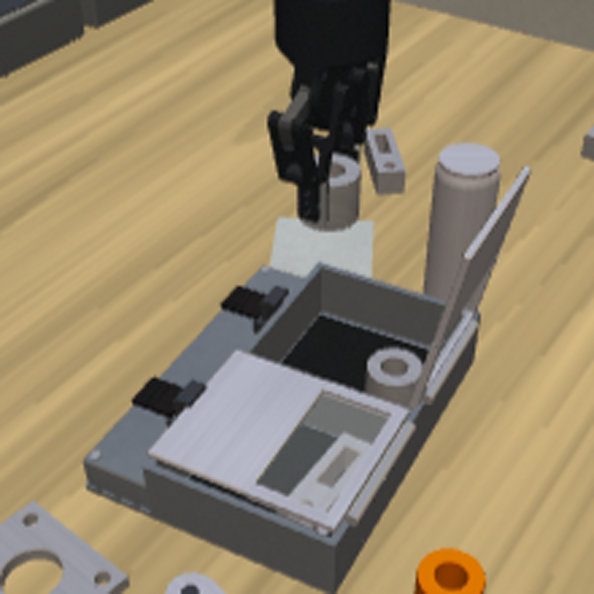

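```bash
python3 - <<'E'
from h import *
np.set_printoptions(precision=4,suppress=True)
b=load('w11')
print(wonz(*b,245,149,.056),wonz(*b,404,149,.056),wonz(*b,262,152,.006),wonz(*b,384,152,.006))
a=np.radians(6.1);c=lambda x,y:(.559+x*np.cos(a)-y*np.sin(a),.0555+x*np.sin(a)+y*np.cos(a))
print(c(-.064,.003),c(-.064,.132))
E
```

```text
[0.4917 0.0509 0.056 ] [0.4775 0.185  0.056 ] [0.5001 0.0571 0.006 ] [0.4873 0.1792 0.006 ]
(np.float64(0.49504357936146626), np.float64(0.05168211326688069)) (np.float64(0.4813355141590922), np.float64(0.1799517080600641))
```

{"method": "apply_moves", "body": {
  "commands": [
    {"travel":[0,0.001,0.04],"twist":[0,0,0],"claw":0.035},
    {"travel":[0,0.001,0.08],"twist":[0,0,0],"claw":0.035},
    {"travel":[0,0.001,0.11],"twist":[0,0,0],"claw":0.035},
    {"travel":[0,0.001,0.135],"twist":[0,0,0],"claw":0.035},
    {"travel":[0,0.001,0.148],"twist":[0,0,0],"claw":0.035},
    {"travel":[0,0.001,0.154],"twist":[0,0,0],"claw":0.035},
    {"travel":[0,0.001,0.154],"twist":[0,0,0],"claw":0.035},
    {"travel":[0,0.001,0.154],"twist":[0,0,0],"claw":0.035}
  ]
}}

```text
clock: 16.5
position: [0.5277, 0.1196, 0.0174]
tool_rot: [3.141, 0.001, -3.037]
force: [0.2, 0.0, -1.5]
grip_width: 0.045
```

{"method": "apply_moves", "body": {
  "commands": [
    {"travel":[0,0,0.001],"twist":[0,0,0],"claw":0.035},
    {"travel":[0,0,0.003],"twist":[0,0,0],"claw":0.035},
    {"travel":[0,0,0.004],"twist":[0,0,0],"claw":0.035},
    {"travel":[0,0,0.004],"twist":[0,0,0],"claw":0.035},
    {"travel":[0,0,0.004],"twist":[0,0,0],"claw":0.035}
  ]
}}

```text
clock: 17.0
position: [0.5273, 0.1196, 0.0127]
tool_rot: [3.142, 0.0, -3.036]
force: [-2.1, -1.1, 6.5]
grip_width: 0.0453
```

{"method": "apply_moves", "body": {
  "commands": [
    {"travel":[0,0,0],"twist":[0,0,0],"claw":0.06},
    {"travel":[0,0,0],"twist":[0,0,0],"claw":0.06},
    {"travel":[0,0,0],"twist":[0,0,0],"claw":0.06},
    {"travel":[0,0,0],"twist":[0,0,0],"claw":0.06},
    {"travel":[0,0,-0.02],"twist":[0,0,0],"claw":0.06},
    {"travel":[0,0,-0.05],"twist":[0,0,0],"claw":0.06},
    {"travel":[0,0,-0.09],"twist":[0,0,0],"claw":0.06},
    {"travel":[0,0,-0.13],"twist":[0,0,0],"claw":0.06},
    {"travel":[0,0,-0.17],"twist":[0,0,0],"claw":0.06},
    {"travel":[0,0,-0.2],"twist":[0,0,0],"claw":0.06}
  ]
}}

```text
clock: 18.0
position: [0.5274, 0.1195, 0.2149]
tool_rot: [3.141, 0.002, -3.036]
force: [-0.2, 0.3, 0.4]
grip_width: 0.0599
```

{"method": "apply_moves", "body": {
  "commands": [
    {"travel":[0.05,0,-0.03],"twist":[0,0,0],"claw":0.06},
    {"travel":[0.1,0,-0.03],"twist":[0,0,0],"claw":0.06},
    {"travel":[0.1,0,-0.03],"twist":[0,0,0],"claw":0.06},
    {"travel":[0.1,0,-0.03],"twist":[0,0,0],"claw":0.06}
  ]
}}

```text
clock: 18.4
position: [0.4271, 0.109, 0.243]
tool_rot: [3.141, 0.001, -3.036]
force: [-0.1, 0.1, 0.5]
grip_width: 0.0602
```

```bash
python3 - <<'E'
from h import *
grab('wrist','w12'); grab('scene','s12');crop('s12','s12c',200,420,60,280,2.7);grab('top','t12')
plan([.5265,.1185,.014],186)
E
```

```text
travel [-0.0982 -0.001   0.2283] twist [0.   0.01 0.02] pos [0.4287 0.1092 0.2422] rpy [ 1.8000e+02  1.0000e-02 -1.7398e+02] w 0.0601 F [-0.6  0.   0.6] t 18.55
```

View pics/w12.png

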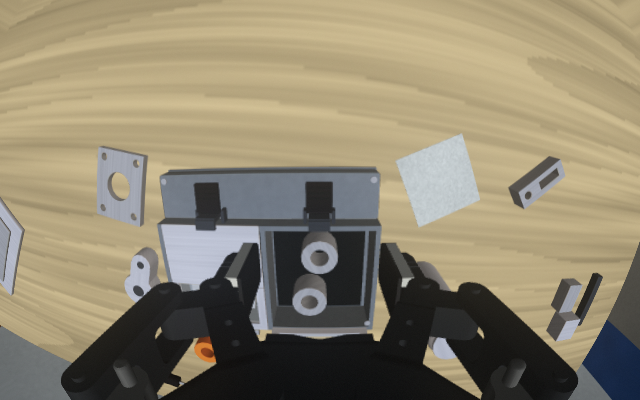

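View pics/s12c.png

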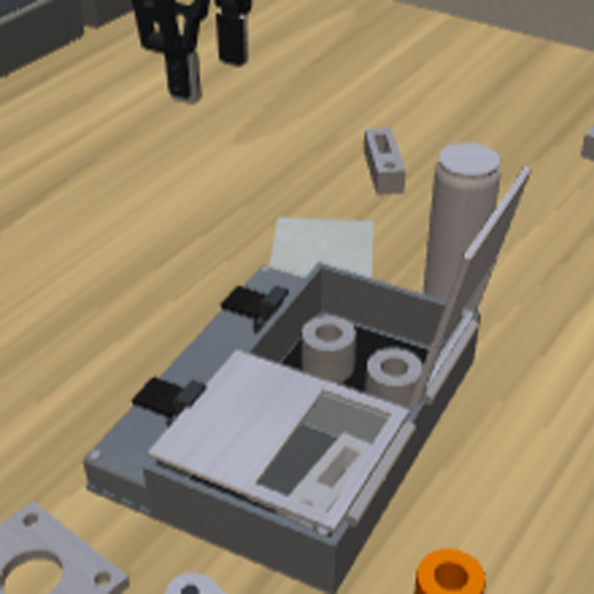

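View pics/t12.png

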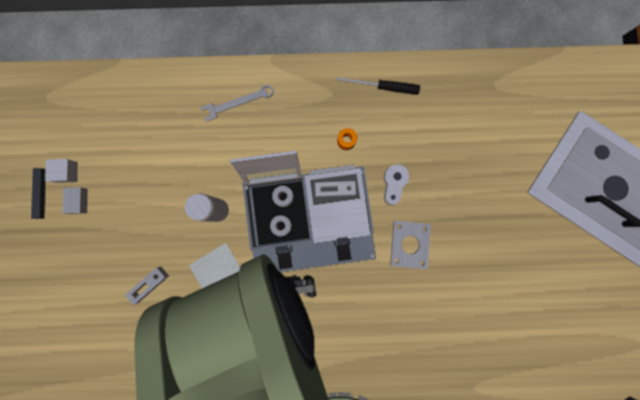

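The ring stands flat beside the stored ring (top px (281,226) and (283,196)). The left lid is open, the right lid is shut, and the bar lies flat on free bench at (147,285). I'll check the ring height once, then hand in.

```bash
python3 - <<'E'
from h import *
np.set_printoptions(precision=4,suppress=True)
T=load('t12')[1];S=load('s12')[1]
print('ring top',tri([ray(T,280.7,225.5),ray(S,329/2.7+200,332/2.7+60)]),'stored',tri([ray(T,282.7,196),ray(S,394/2.7+200,366/2.7+60)]))
print('bar',tri([ray(T,147,285),ray(S,384/2.7+200,152/2.7+60)]))
bot.job_done()
E
```

```text
ring top (array([0.528 , 0.1172, 0.0466]), [np.float64(0.0013086223333820984), np.float64(0.0013086223333819696)]) stored (array([0.5941, 0.1112, 0.046 ]), [np.float64(0.001007399408253799), np.float64(0.0010073994082535722)])
bar (array([0.4024, 0.4246, 0.0265]), [np.float64(0.0012136949846956139), np.float64(0.00121369498469588)])
the job is handed in; nothing more can be done
```

The loose ring now stands flat in the left compartment beside the stored ring. I handed the job in at about 18.6 s of the 72 s allowed; no verdict is reported.

**What I did:**
- I lifted the slotted bar off the left lid and laid it flat on free bench at about (0.40, 0.43).
- I pressed the left latch; the lid sprang fully open with the arm held still, and only then did I lift away.
- I moved the steel ring from the right lid into the left compartment.

**Last checks:**
- **Ring:** its top measured 46.6 mm high, against 46 mm expected for a ring flat on the compartment floor.
- **Stored ring:** it measured about 1 mm from where I first saw it, with its top at 46.0 mm.
- **Bar:** its top measured about 27 mm high, so it lies flat.
- **In the pictures:** the left lid is open, the right lid is shut, and the plate, cam block and can look unmoved. I did not measure the lid angle or these positions.
- **Robot:** the gripper ended clear of everything.

**Disagreements:**
- Camera estimates of the case and ring differed by up to about 4 mm.
- The bar's height before the grasp came out at 83 to 95 mm at its well-placed corners (90 mm expected). Two far corners from the two wrist views were useless (42 and 78 mm), so I relied on the average and on contact forces.
- Setting the bar down reached 22 N, briefly.

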